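# Clip the grinding cup in and hold the pulse plunger at its third notch

### The arm

A 6-joint arm with a two-finger parallel gripper is mounted at the origin on a cart in front of the work surface, level with it; the furniture and walls round the work are solid. World frame = base frame: x ahead of the robot, y to its left, z up, the work surface at z = 0. Lengths are in m, angles in rad, forces in N, time in s.
With the tool pointing down it reaches from about 0.25 to 0.725 m from the base axis. Payload 4 kg.
Tool frame: the origin (TCP) lies midway between the tips of the shut fingers; the grasp point (between the pads) lies 19 mm behind it; z points along the fingers, y is the line along which they close (so a half turn about z gives the same grasp; the last joint's range is limited). The gripper opens to 85 mm and grips with 20 to 120 N. Pads are 22 mm wide; open, the fingers measure 114 mm over their backs; the gripper's body (76 mm by 85 mm) begins 54 mm behind the grasp point. The pads swing forward as they close: fully open they stand 13 mm farther back than shut.
Start: joints at [1.192, 0.241, 0.005, 1.335, 0, 1.571], TCP at [0.185, 0.465, 0.231] pointing down, gripper open.
Joint ranges: [-2.72, 2.72], [-1.05, 1.87], [-1.09, 1.28], [-1.99, 2.15], [-1.42, 1.44], [-3.14, 3.14]. Speed limits (rad/s): [2.79, 2.79, 3.14, 3.14, 3.14, 3.14].

### API

Orientations are given as a unit quaternion [x, y, z, w].
In Python, from workcell import bot gives the robot as it stands.
- The arm moves only by the tool move_arm, never from a script. Its argument "motion" is a list of rows, each an object of numbers: "x", "y", "z": the shift along the tool's x, y, z in cm; "yaw": the turn about the tool's z in degrees. A call has 1 to 20 rows; each row is the pose to reach, as a shift and turn from the pose commanded when the call began, along the tool's axes at that moment; what a row does not reach only later rows make up. A row lasts 1/8 s, in which the tool goes at most 62.5 mm and 10.7 degrees, less where a joint would pass 70% of its speed; a pose out of reach is approached as far as the arm can. A call with a gripper value outside its range is refused whole. "gripper" is the opening, from -1 (shut) to 1 (fully open), set as the call begins (left out, the last holds). The fingers move at their own pace and stop on an object; the grip force is fixed at half the most. Time passes only in rows, so rows that repeat a pose let the fingers close. It gives the time, the measured TCP pose, the force, the opening and the grip force at its end, in the units of the state.
- bot.get_obs(): the state, without advancing time (a new reading comes with each control period).
- bot.camera(name): name is "side" or "top" or "wrist"; returns the picture (480x640x3 uint8, blue, green, red); there is no depth.
- bot.camera_model(name): a dict with "K" (3x3 intrinsics, pixels), "world_from_camera" (4x4, takes a point from camera to world coordinates). Camera axes: x right, y down, z forward; pixel columns grow to the right and rows downward; lengths in m; the calibration is good to about 2 mm. A picture is of the moment at which its call begins: read the wrist's pose just before it. camera_model takes no time and is no camera call; for the wrist camera it gives the pose at the moment of the call.
- bot.job_done(): hands the job in; it is judged then, once.
Trained networks look in the newest picture that a camera, given by its name, has taken for a name from the list of things; names that differ only in an ending like _2 or _b are one class to them, and where a whole thing is asked for, a point or a joint stands for the part that bears it (a point fixed in the world has none). Each returns a list of dicts, best first, with "score" (0 to 1); they miss things now and then, are a little off and sometimes report something else, mostly with a low value. They report only what shows in the picture. A call takes as long as a camera call.
- bot.cut_out(camera, name): "mask" (480x640 bool, what is visible of it) and "centre" ([row, column] in pixels, amid what is visible of it).
The state is a dict: "clock": time; "joint_pos": joint angles; "joint_vel": joint speeds; "tau": joint torques, N m; "eef_pos": TCP position; "tool_rot": TCP orientation; "ft_force": force on the tool from outside, world axes, zero at the start; "ft_torque": the same for the moment, N m; "grip_width": finger opening in m; "grasp_force": force on a finger pad.
Only numpy, scipy, OpenCV 4.12 (cv2) and the standard library are available. Lean on these libraries where they do the work, as an engineer would, in place of code of your own. Each camera call takes 0.05 s, during which the arm holds its last target. There are 200 camera calls.

### The job

Grind a cupful at the strongest pulse: set the loose steel grinding cup upright in the round well of the grinder base and push it fully home, so that the red spring jaw snaps shut over its flange. Then press the black plunger down past its first and second notches to the third, not on to the end stop, and hold it there against its spring: finish while still holding it down. Leave the mate cup, the red tin and the spice jar where they stand.

Things in the scene. Friction and masses are not known exactly. Their poses are not given: they have to be found in the camera images.
- cup_center (a point): Centre, 40 mm above the underside, of the loose grinding cup: round, steel, flat black lid (fixed), 80 mm high, about 0.18 kg, upright, left or right of the grinder. From below: dark foot 54 mm in diameter, 0 to 20 mm; dark flange 62 mm, tapered at both sides, 20 to 30 mm; bare steel body 49 mm, 30 to 68 mm; lid 51 mm. z is its axis, up.
- grinder: The grinder base, fixed to the worktop: grey box with white top deck, 130 mm (x) by 190 mm (y) by 65 mm high, origin at the centre of its underside. Along its own y axis the well lies at +50 mm and the plunger at -55 mm; the jaw stands at the +y end, beyond the well.
- well_floor (a point): Centre of the floor of the round well in the top deck: 56 mm in diameter, 20 mm deep, mouth 65 mm above the worktop. The fully home cup stands upright on this floor with its underside at this point, its centre 40 mm and its lid top 80 mm above it; its flange then lies just above the deck.
- jaw (a joint): Angle of the red spring jaw, rad: 0 closed, grows as its nose swings outward from the well; a spring closes it. A cup pushed straight down into the well swings it open to about 0.08 over the last 9 mm (it takes a push of 5 to 12 N; its own weight is not enough); once the cup is fully home the jaw snaps back over the flange to under 0.03.
- jaw_nose (a point): Centre of the jaw's rounded nose (8 mm thick, 20 mm wide), at rest 10.5 mm above the deck and 31 mm from the well's axis, so that it overhangs the well's mouth. The jaw reaches 16 mm above the deck and, with its thumb tab, 52 mm from the well's axis.
- plunger (a joint): Travel of the plunger, m: 0 up at rest, grows as it is pressed straight down. Notches that can be felt at 0.010, 0.020, 0.030; end stop 0.038. Its spring pushes up with 4 N at rest, 7 to 9 N at the third notch; notches add or take 3 N but never hold it: let go, it springs up. Of three red rings on the stem, the uppermost is level with the steel collar's top at the third notch.
- plunger_top (a point): Centre of the top face of the plunger's round black cap (40 mm in diameter, 10 mm thick, red disc on top); at rest 117 mm above the worktop, at the third notch 87 mm. Moves with the plunger.
- mate: Bystander: wooden mate cup with a metal rim, 69 mm in diameter, 89 mm high, loose, origin at the centre of its underside.
- red_tin: Bystander: small red tin, 57 mm in diameter, 72 mm high, loose, origin at the centre of its underside.
- spice_jar: Bystander: spice jar with a green cap, 46 mm in diameter, 106 mm high, loose, origin at the centre of its underside.

How it is judged:
On the way, in this order (a step that is already met when the one before it is completed fails the run):
1. the cup stands fully home in the well and the jaw has closed over its flange, the plunger still up (horizontal distance between cup_center and well_floor below 0.004 m and z of cup_center in the frame of grinder between 0.081 and 0.0875 m and angle between the z axis of cup_center and the z axis of grinder, either way round below 0.08 rad and angle between cup_center's own z axis and vertical below 0.5 rad and value of joint jaw below 0.06 rad and value of joint plunger below 0.006 m), for 0.2 s.
2. with the cup clipped in, the plunger is pressed to its third notch (horizontal distance between cup_center and well_floor below 0.004 m and z of cup_center in the frame of grinder between 0.081 and 0.0875 m and angle between the z axis of cup_center and the z axis of grinder, either way round below 0.08 rad and angle between cup_center's own z axis and vertical below 0.5 rad and value of joint jaw below 0.06 rad and value of joint plunger between 0.026 and 0.034 m), for 0.3 s.
At the end, for the whole second after the job is handed in: The cup stands upright on the well's floor (within 4 mm of its centre, within 2.5 mm of fully home) with the jaw closed over its flange (under 0.06 rad), and the robot is still pressing the plunger (over 3 N) and holds it at the third notch: travel between 26 and 34 mm (all of step 2 and contact force between any of the fingers, the arm and grinder above 3 N); the arm keeps its last pose, push and grip.
It fails at once if the mate cup, the red tin or the spice jar is moved more than 4 cm or tipped over (distance of any of mate, red_tin, spice_jar from where it was at the start of the episode above 0.04 m or angle between any of mate, red_tin, spice_jar's own z axis and vertical above 0.6 rad).
It also fails if it takes over 58 s, if anything falls off the work surface, if the arm or the gripper's body presses on something with over 40 N, if the wrist force passes 120 N, or if a joint passes its speed limit or range.

## Working session

There is one attempt and no reset: what is moved stays moved. The work goes in short steps, Python scripts to look and compute and a tool call to move; the robot and the scene stay as the last step left them, time stands still between calls to the robot, and variables do not carry over. Pictures are saved under pics/ and viewed, at most 10 in all, crops included, and the job is handed in when it is done.

Besides the shell and the picture viewer there is one more tool, called after "Request:" as name(argument=value, ...), one argument or row to a line, values as JSON. move_arm: Moves the arm, as the interface text tells. Its arguments: {"type":"object","properties":{"motion":{"type":"array"},"gripper":{"type":"number"}},"required":["motion"]}

```bash
mkdir -p pics; cat > h.py <<'E'
import numpy as np, cv2
from workcell import bot
def ray(cam,rc):
    m=bot.camera_model(cam);K=np.array(m["K"]);T=np.array(m["world_from_camera"])
    d=T[:3,:3]@np.linalg.solve(K,[rc[1],rc[0],1.]);return T[:3,3],d
def at_z(cam,rc,z):
    o,d=ray(cam,rc);return o+d*(z-o[2])/d[2]
def proj(cam,p):
    m=bot.camera_model(cam);K=np.array(m["K"]);T=np.linalg.inv(np.array(m["world_from_camera"]))
    q=K@(T[:3,:3]@np.array(p)+T[:3,3]);return q[1]/q[2],q[0]/q[2]
E
python3 - <<'E'
from h import *
np.set_printoptions(precision=4,suppress=True)
o=bot.get_obs();print(o["clock"],o["eef_pos"],o["tool_rot"],o["grip_width"])
a=bot.camera("top");b=bot.camera("side");
cv2.imwrite("pics/top.png",a);cv2.imwrite("pics/side.png",b)
zs=dict(cup_center=.04,grinder=.065,jaw=.07,plunger_top=.117,mate=.045,red_tin=.036,spice_jar=.05)
for n,z in zs.items():
    for c in("top","side"):
        for r in bot.cut_out(c,n)[:2]:
            print(n,c,round(r["score"],2),np.array(r["centre"]),r["mask"].sum(),at_z(c,r["centre"],z))
for c in("top","side"):
    m=bot.camera_model(c);print(np.array(m["world_from_camera"])[:3])
E
```

```text
0.0 [0.1847 0.4639 0.2304] [ 0.1883  0.9821 -0.0011 -0.0002] 0.08561459829472937
cup_center top 0.75 [217.3 169. ] 686 [0.5706 0.3282 0.04  ]
cup_center side 0.91 [173.  358.3] 580 [0.5579 0.3083 0.04  ]
grinder top 0.6 [242.8 275.4] 5079 [0.5146 0.0829 0.065 ]
grinder top 0.5 [238.6 300.4] 253 [0.5256 0.0279 0.065 ]
grinder side 0.98 [234.  340.3] 4070 [0.5221 0.0274 0.065 ]
jaw top 0.66 [232.8 239. ] 104 [0.5338 0.1639 0.07  ]
jaw side 0.53 [192.6 347.9] 74 [0.5336 0.1774 0.07  ]
plunger_top top 0.74 [239.8 301.5] 263 [0.5138 0.0244 0.117 ]
plunger_top side 0.82 [219.5 336. ] 288 [0.5121 0.0146 0.117 ]
mate top 0.62 [278.5 455.2] 896 [ 0.4486 -0.3206  0.045 ]
red_tin top 0.79 [278.2 185.4] 705 [0.4333 0.2831 0.036 ]
red_tin side 0.7 [174.3 308.7] 655 [0.4252 0.2977 0.036 ]
spice_jar top 0.93 [224.1 458.6] 605 [ 0.572  -0.3287  0.05  ]
spice_jar side 0.96 [377.2 359. ] 1374 [ 0.5715 -0.3286  0.05  ]
[[ 0.0269 -0.9862  0.1633  0.3005]
 [-0.9996 -0.0285 -0.0072  0.0032]
 [ 0.0118 -0.1631 -0.9865  1.3278]]
[[ 0.9978  0.0495 -0.0439  0.5437]
 [ 0.0656 -0.655   0.7528 -0.8306]
 [ 0.0085 -0.7541 -0.6568  0.8141]]
```

View pics/top.png

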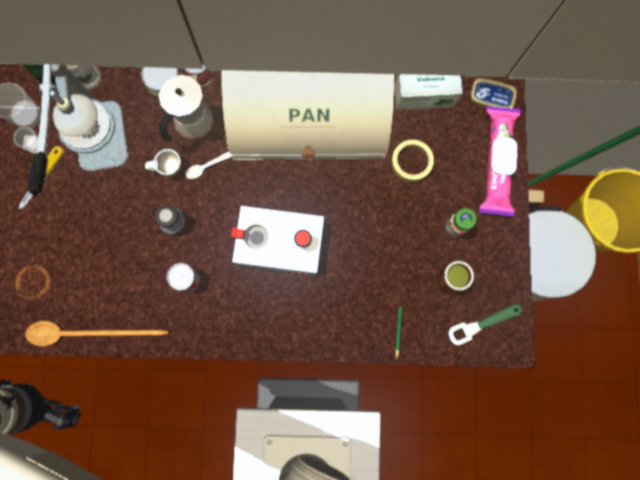

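View pics/side.png

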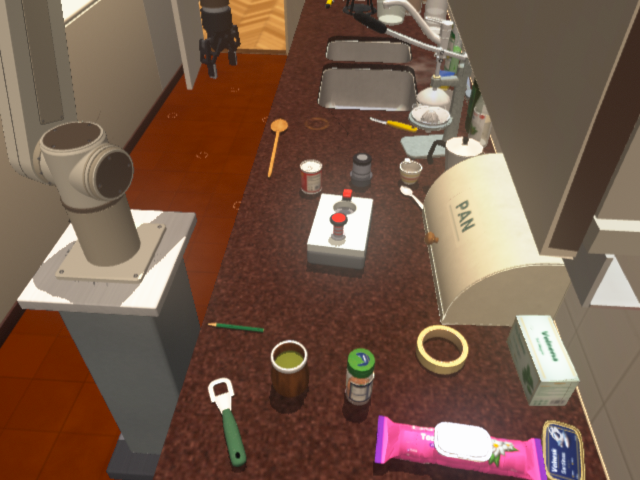

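The top picture shows the cup at about (col 170, row 219), left of the grinder. On the white deck the jaw is at (238,233), the well at (256,236) and the plunger at (303,239). The red tin is at (181,277), with the jar and mate cup far right. The side picture agrees. Next I'll refine the grinder's pose from its deck outline.

```bash
cat >> h.py <<'E'
def tool_delta(p,ang=None):
    """shift in tool axes (cm) from the current TCP to p; yaw (deg) so tool y points at world angle ang (mod 180)"""
    from scipy.spatial.transform import Rotation as R
    o=bot.get_obs();r=R.from_quat(o["tool_rot"]).as_matrix()
    d=r.T@(np.array(p)-o["eef_pos"])*100
    y=None
    if ang is not None:
        a=np.degrees(np.arctan2(r[1,1],r[0,1])); y=-((ang-a+90)%180-90)
    return d.round(2),y
E
python3 - <<'E'
from h import *
np.set_printoptions(precision=4,suppress=True)
a=bot.camera("top")
g=max(bot.cut_out("top","grinder"),key=lambda r:r["mask"].sum())["mask"]
w=((a.min(2)>140)&cv2.dilate(g.astype(np.uint8),np.ones((5,5))).astype(bool)).astype(np.uint8)
c=max(cv2.findContours(w,0,1)[0],key=cv2.contourArea)
P=np.array([at_z("top",(q[0][1],q[0][0]),.065)[:2] for q in c])
rc=cv2.minAreaRect((P*1000).astype(np.float32));print(rc)
l=bot.cut_out("top","cup_center")[0]["mask"];r,cc=np.nonzero(l);print(r.min(),r.max(),cc.min(),cc.max())
j=bot.cut_out("top","jaw")[0]["centre"];p=bot.cut_out("top","plunger_top")[0]["centre"]
J=at_z("top",j,.078)[:2];Q=at_z("top",p,.117)[:2];print(J,Q,np.degrees(np.arctan2(*(J-Q)[::-1])))
print(tool_delta([.565,.31,.23],0))
crop=cv2.resize(a[195:290,140:335],None,fx=4,fy=4,interpolation=2);cv2.imwrite("pics/tc.png",crop)
E
```

```text
((523.80615234375, 77.45775604248047), (190.25205993652344, 131.39865112304688), 84.2232437133789)
206 233 155 185
[0.5321 0.1635] [0.512  0.0207] 81.98626228738333
(array([-41.03,  -0.3 ,   0.13]), np.float64(68.29671107872282))
```

View pics/tc.png

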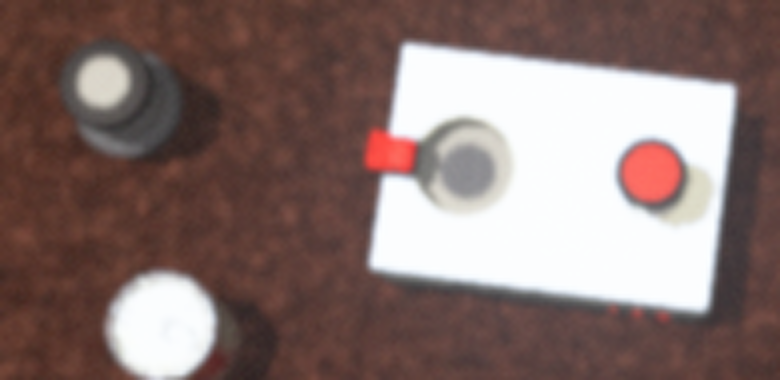

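The crop shows the cup lid centred at crop (104,83), the well at (465,165), the red plunger disc at (652,174) and the jaw at (390,152). The grinder's y axis is about 84° from world x. Now I'll move over the cup.

Request:
move_arm(
  motion=[
    {"x": -3,"y": 0,"yaw": 6},
    {"x": -8,"y": 0,"yaw": 15},
    {"x": -13,"y": 0.2,"yaw": 24},
    {"x": -18,"y": 0.2,"yaw": 33},
    {"x": -23,"y": 0.4,"yaw": 42},
    {"x": -28,"y": 0.4,"yaw": 51},
    {"x": -33,"y": 0.6,"yaw": 60},
    {"x": -37.5,"y": 0.6,"yaw": 68},
    {"x": -40,"y": 0.6,"yaw": 74},
    {"x": -40,"y": 0.6,"yaw": 74},
    {"x": -40,"y": 0.6,"yaw": 74},
  ],
  gripper=1,
)

```text
invalid input at $.motion[0]: expected keys x, y, z, yaw
```

```bash
python3 - <<'E'
from h import *
np.set_printoptions(precision=4,suppress=True)
o=bot.get_obs();print(o["clock"],o["eef_pos"],o["tool_rot"],o["joint_pos"])
a=bot.camera("wrist");cv2.imwrite("pics/w1.png",a)
for n,z in dict(cup_center=.08,grinder=.065,red_tin=.072).items():
    for r in bot.cut_out("wrist",n)[:1]: print(n,r["score"],np.array(r["centre"]),at_z("wrist",r["centre"],z))
print(np.array(bot.camera_model("wrist")["world_from_camera"]),bot.camera_model("wrist")["K"])
E
```

```text
1.05 [0.1849 0.4645 0.2313] [ 0.1883  0.9821  0.     -0.    ] [1.192  0.2406 0.005  1.3352 0.     1.5708]
[[ 0.3706  0.8891  0.2685  0.1172]
 [ 0.9288 -0.3548 -0.1072  0.4926]
 [-0.      0.2891 -0.9573  0.374 ]
 [ 0.      0.      0.      1.    ]] [[345.6575   0.     322.1387]
 [  0.     345.6575 238.1609]
 [  0.       0.       1.    ]]
```

View pics/w1.png

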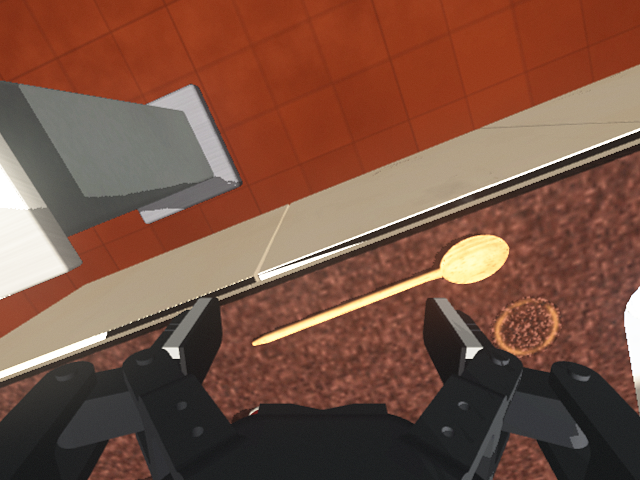

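The move was refused because every row needs all four keys. The wrist picture is from the start pose and shows the wooden spoon and the table edge between the fingers.

Request:
move_arm(
  motion=[
    {"x": -3,"y": 0,"z": 0,"yaw": 6},
    {"x": -8,"y": 0,"z": 0,"yaw": 15},
    {"x": -13,"y": 0.2,"z": 0,"yaw": 24},
    {"x": -18,"y": 0.2,"z": 0,"yaw": 33},
    {"x": -23,"y": 0.4,"z": 0,"yaw": 42},
    {"x": -28,"y": 0.4,"z": 0,"yaw": 51},
    {"x": -33,"y": 0.6,"z": 0,"yaw": 60},
    {"x": -37.5,"y": 0.6,"z": 0,"yaw": 68},
    {"x": -40,"y": 0.6,"z": 0,"yaw": 74},
    {"x": -40,"y": 0.6,"z": 0,"yaw": 74},
    {"x": -40,"y": 0.6,"z": 0,"yaw": 74},
  ],
  gripper=1,
)

```text
clock: 2.62
eef_pos: [0.558, 0.3224, 0.2311]
tool_rot: [0.741, 0.672, -0.0, -0.0]
ft_force: [-0.7, -0.3, 0.7]
grip_width: 0.0852
grasp_force: 0.0
```

```bash
python3 - <<'E'
from h import *
np.set_printoptions(precision=4,suppress=True)
o=bot.get_obs();print(o["clock"],o["eef_pos"],o["tool_rot"],o["joint_pos"])
a=bot.camera("wrist");cv2.imwrite("pics/w2.png",a)
for n,z in dict(cup_center=.08,grinder=.065,red_tin=.072).items():
    for r in bot.cut_out("wrist",n)[:1]: print(n,r["score"],np.array(r["centre"]),at_z("wrist",r["centre"],z))
print(np.array(bot.camera_model("wrist")["world_from_camera"]))
E
```

```text
2.625 [0.558  0.3224 0.2311] [ 0.7409  0.6716 -0.0004 -0.0003] [0.5237 0.5417 0.4512 1.4812 0.0004 2.1926]
cup_center 0.62 [211.7 331.1] [0.567  0.3318 0.08  ]
grinder 0.79 [368.2 315.8] [0.5358 0.1623 0.065 ]
[[ 0.9952 -0.0942 -0.0282  0.5657]
 [-0.0983 -0.9528 -0.2874  0.397 ]
 [ 0.0002  0.2888 -0.9574  0.3744]
 [ 0.      0.      0.      1.    ]]
```

View pics/w2.png

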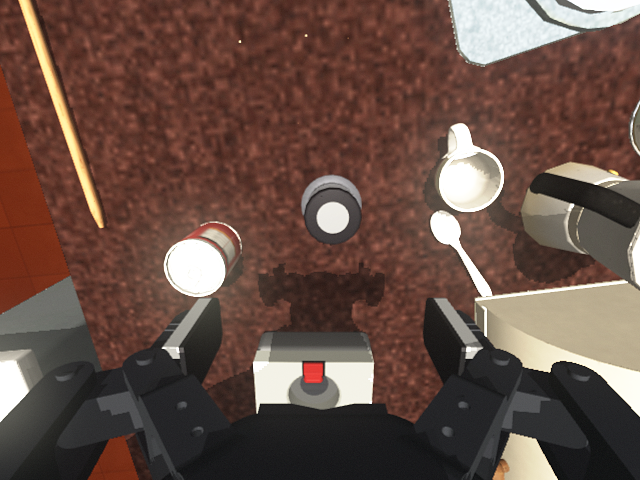

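The wrist picture shows the lid centred at (col 332, row 215), which puts the cup at (0.568, 0.329). The red tin is clear to the left, and the jaw is at (313,373). I'll go down and grip the cup body.

Request:
move_arm(
  motion=[
    {"x": 0.4,"y": 0.5,"z": 3,"yaw": 0},
    {"x": 0.75,"y": 0.93,"z": 8,"yaw": 0},
    {"x": 0.75,"y": 0.93,"z": 13,"yaw": 0},
    {"x": 0.75,"y": 0.93,"z": 17,"yaw": 0},
    {"x": 0.75,"y": 0.93,"z": 19.5,"yaw": 0},
    {"x": 0.75,"y": 0.93,"z": 20.2,"yaw": 0},
    {"x": 0.75,"y": 0.93,"z": 20.2,"yaw": 0},
    {"x": 0.75,"y": 0.93,"z": 20.2,"yaw": 0},
  ],
)

```text
clock: 3.82
eef_pos: [0.5698, 0.3296, 0.0313]
tool_rot: [0.741, 0.671, 0.002, 0.0]
ft_force: [-0.1, 0.5, 0.5]
grip_width: 0.0852
grasp_force: 0.0
```

Request:
move_arm(
  motion=[
    {"x": 0,"y": 0,"z": 0,"yaw": 0},
    {"x": 0,"y": 0,"z": 0,"yaw": 0},
    {"x": 0,"y": 0,"z": 0,"yaw": 0},
    {"x": 0,"y": 0,"z": 0,"yaw": 0},
    {"x": 0,"y": 0,"z": 0,"yaw": 0},
    {"x": 0,"y": 0,"z": 0,"yaw": 0},
  ],
  gripper=-1,
)

```text
clock: 4.58
eef_pos: [0.5687, 0.3291, 0.0303]
tool_rot: [0.741, 0.671, 0.0, -0.0]
ft_force: [-2.9, 0.2, 6.3]
grip_width: 0.0484
grasp_force: 60.1
```

The cup is gripped at 48.4 mm. I'll lift it and carry it past the well, so the camera gets a clear view of the well and jaw.

Request:
move_arm(
  motion=[
    {"x": 0,"y": 0,"z": -2,"yaw": 0},
    {"x": 0,"y": 0,"z": -6,"yaw": 0},
    {"x": 0,"y": 0,"z": -11,"yaw": 0},
    {"x": 0,"y": 0,"z": -16,"yaw": 0},
    {"x": -2,"y": 0,"z": -20,"yaw": 0},
    {"x": -6,"y": -0.3,"z": -20,"yaw": 0},
    {"x": -11,"y": -0.8,"z": -20,"yaw": 0},
    {"x": -16,"y": -1.2,"z": -20,"yaw": 0},
    {"x": -21,"y": -1.6,"z": -20,"yaw": 0},
    {"x": -24.5,"y": -1.8,"z": -20,"yaw": 0},
    {"x": -26,"y": -1.8,"z": -20,"yaw": 0},
    {"x": -26,"y": -1.8,"z": -20,"yaw": 0},
    {"x": -26,"y": -1.8,"z": -20,"yaw": 0},
  ],
)

```text
clock: 6.2
eef_pos: [0.5253, 0.0728, 0.2291]
tool_rot: [0.741, 0.671, 0.0, -0.0]
ft_force: [0.1, 0.1, -2.0]
grip_width: 0.0482
grasp_force: 61.5
```

```bash
python3 - <<'E'
from h import *
np.set_printoptions(precision=4,suppress=True)
o=bot.get_obs();print(o["clock"],o["eef_pos"],o["tool_rot"],o["grip_width"])
a=bot.camera("wrist");cv2.imwrite("pics/w3.png",a)
for n,z in dict(jaw=.08,grinder=.065).items():
    for r in bot.cut_out("wrist",n)[:1]: print(n,r["score"],np.array(r["centre"]),at_z("wrist",r["centre"],z))
E
```

```text
6.2 [0.5253 0.0728 0.2291] [ 0.7411  0.6714  0.0002 -0.0002] 0.048201474671065926
jaw 0.75 [108.5 321.1] [0.5342 0.1664 0.08  ]
grinder 0.75 [172.6 319.1] [0.5272 0.115  0.065 ]
```

View pics/w3.png

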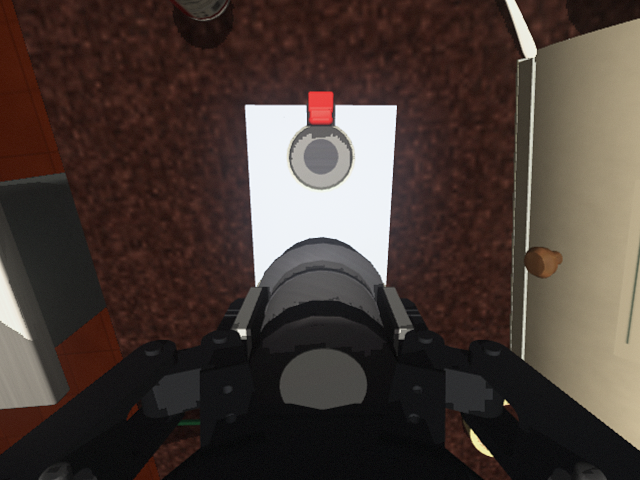

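The wrist picture shows the well mouth as a circle centred near (col 321, row 156), the jaw at (321,108), and the deck's far corners at (246,105) and (397,105). I'll fit the mouth in the deck plane.

```bash
python3 - <<'E'
from h import *
from scipy.optimize import least_squares
np.set_printoptions(precision=4,suppress=True)
a=bot.camera("wrist").astype(int)
g=a.min(2)
# radial edge search from (156,321): outward-in, last pixel of bright deck
c=np.array([156.,321.]);P=[]
for th in np.radians(np.arange(-35,216,3)):  # image angle: 90=down
    d=np.array([np.sin(th),np.cos(th)]);rs=np.arange(24,42,.25)
    v=cv2.remap(g.astype(np.float32),(c[1]+rs*d[1]).astype(np.float32)[None],(c[0]+rs*d[0]).astype(np.float32)[None],1)[0]
    k=np.nonzero(v<205)[0]
    if len(k): P.append(at_z("wrist",c+rs[k[-1]]*d,.065)[:2])
P=np.array(P)
f=lambda q:np.hypot(*(P-q[:2]).T)-q[2]
s=least_squares(f,[.53,.127,.028],loss="soft_l1",f_scale=.0005);print(s.x,np.abs(f(s.x)).mean(),len(P))
for q in [(105,246),(105,397)]: print(at_z("wrist",q,.065))
A,B=[at_z("wrist",q,.065)[:2] for q in [(105,246),(105,397)]]
print(np.degrees(np.arctan2(*(B-A)[::-1])),(A+B)/2)
w=s.x[:2]; print("shift to well",tool_delta([w[0],w[1],.23],None))
E
```

```text
[0.5298 0.1283 0.0285] 0.0001418140299674278 84
[0.4724 0.176  0.065 ]
[0.5972 0.1637 0.065 ]
-5.657786579809155 [0.5348 0.1698]
shift to well (array([ 5.56, -0.07, -0.09]), None)
```

```bash
python3 - <<'E'
from h import *
a=bot.camera("wrist");o=bot.get_obs();p=np.array(o["eef_pos"])
g=a.min(2).astype(int);print("col321 rows 225-265",g[225:266:1,321])
ub=p[2]-.0303
for name,h,r in [("foot0",0,.027),("foot20",.02,.027),("fl",.022,.031),("fl2",.028,.031)]:
    best=min(proj("wrist",[p[0]+r*np.cos(t),p[1]+r*np.sin(t),ub+h])[0] for t in np.linspace(0,3.14,60)); print(name,best)
# left/right edges at row 262
print("row262 left",g[262,250:285],"right",g[262,365:395])
ts=np.linspace(0,6.28,720)
q=np.array([proj("wrist",[p[0]+.031*np.cos(t),p[1]+.031*np.sin(t),ub+.025]) for t in ts]);print(q[:,1].min(),q[:,1].max())
q=np.array([proj("wrist",[p[0]+.027*np.cos(t),p[1]+.027*np.sin(t),ub]) for t in ts]);
print([ (np.round(x,1)) for x in q[::60]])
E
```

```text
col321 rows 225-265 [240 239 240 240 239 239 239 239 239 239 242 235 125  54  64  61  62  63
  85 107 105 108 109 109 111 112 110 112 112 112 114 113 116 119 114 100
  94  95  93  96  84]
foot0 229.56209835464858
foot20 241.00639935953222
fl 233.9099003072558
fl2 237.70811688169366
row262 left [ 46  44  40  54 183 245 239 239 239 237 238 238 237 237 238 239 238 238
 238 239 242 241 195  71  86  95  97  99  97  98  98  98 101 100  99] right [ 96  94  94  87  67 109 213 244 239 238 238 239 238 238 238 238 238 237
 238 239 239 242 207  32  42  42  44  44  46  44]
255.16052800183826 386.6815674778175
[array([273.1, 370.9]), array([250.1, 362.6]), array([234. , 342.4]), array([229.8, 315.8]), array([238.9, 290.9]), array([258.4, 274.8]), array([282.3, 271.7]), array([304. , 281.6]), array([318.2, 301.5]), array([321.7, 326.1]), array([313.8, 349.4]), array([296.1, 365.9])]
```

```bash
python3 - <<'E'
from h import *
a=bot.camera("wrist");p=np.array(bot.get_obs()["eef_pos"]);ub=p[2]-.0303
b=cv2.resize(a[220:430,220:425],None,fx=3,fy=2.8,interpolation=2);b=cv2.resize(a[220:420,220:425],None,fx=3,fy=3,interpolation=2)
ax=np.array([.0976,.995])
for off,col in((0,(0,255,0)),(-.004,(0,0,255))):
    for h,r in((0,.027),(.025,.031),(.03,.0245),(.068,.0255),(.08,.0255)):
        c=p[:2]+off*ax
        q=np.array([proj("wrist",[c[0]+r*np.cos(t),c[1]+r*np.sin(t),ub+h])[::-1] for t in np.linspace(0,6.3,100)])
        cv2.polylines(b,[((q-[220,220])*3).astype(int)],False,col,1)
cv2.imwrite("pics/w4.png",b)
E
```

```text
(no output)
```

View pics/w4.png

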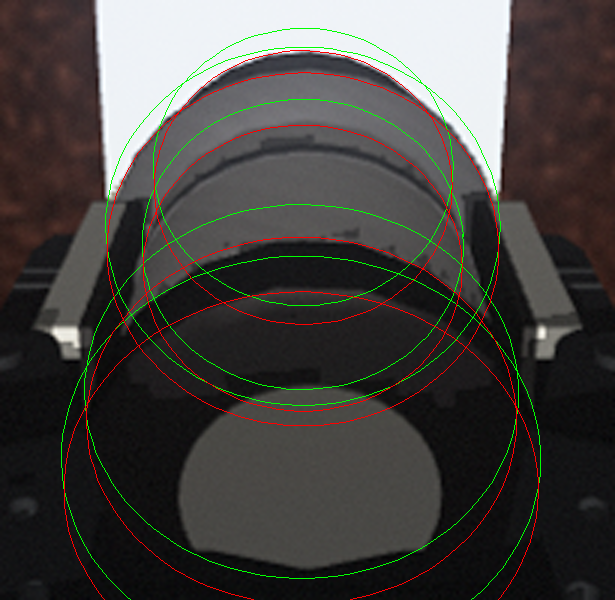

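The red overlay, shifted -4 mm along tool x, matches the foot, flange and lid of the held cup, so the cup sits about 4 mm off the TCP in the camera's view. I'll lower it to just above the jaw and compare the foot with the mouth at nearly equal depth.

Request:
move_arm(
  motion=[
    {"x": 2,"y": 0,"z": 1,"yaw": 0},
    {"x": 5,"y": 0,"z": 4,"yaw": 0},
    {"x": 5.9,"y": -0.1,"z": 7,"yaw": 0},
    {"x": 5.9,"y": -0.1,"z": 9.5,"yaw": 0},
    {"x": 5.9,"y": -0.1,"z": 10.8,"yaw": 0},
    {"x": 5.9,"y": -0.1,"z": 10.8,"yaw": 0},
    {"x": 5.9,"y": -0.1,"z": 10.8,"yaw": 0},
    {"x": 5.9,"y": -0.1,"z": 10.8,"yaw": 0},
  ],
)

```text
clock: 7.5
eef_pos: [0.5308, 0.1307, 0.1226]
tool_rot: [0.742, 0.671, 0.001, 0.001]
ft_force: [0.4, 0.1, -0.8]
grip_width: 0.0483
grasp_force: 61.5
```

```bash
python3 - <<'E'
from h import *
a=bot.camera("wrist");p=np.array(bot.get_obs()["eef_pos"]);ub=p[2]-.0303;print(p)
T=bot.camera("top");S=bot.camera("side")
b=cv2.resize(a[170:330,235:405],None,fx=3.5,fy=3.5,interpolation=2)
ax=np.array([.0976,.995])
def circ(c,r,z,col):
    q=np.array([proj("wrist",[c[0]+r*np.cos(t),c[1]+r*np.sin(t),z])[::-1] for t in np.linspace(0,6.3,100)])
    cv2.polylines(b,[((q-[235,170])*3.5).astype(int)],False,col,1)
c=p[:2]-.004*ax
circ(c,.027,ub,(0,0,255));circ(c,.031,ub+.025,(0,0,255));circ([.5298,.1283],.028,.065,(0,255,0))
s=lambda im,cam:cv2.resize(im[(r:=int(proj(cam,[.53,.128,.1])[0]))-45:r+45,(k:=int(proj(cam,[.53,.128,.1])[1]))-40:k+40],(240,270),interpolation=2)
z=np.zeros((560,800,3),np.uint8);z[:,:][:560,:595]=b[:560];
for i,(im,cam) in enumerate([(T,"top"),(S,"side")]): z[i*280:i*280+270,600:800]=s(im,cam)[:,20:220]
cv2.imwrite("pics/w5.png",z)
E
```

```text
[0.5306873  0.1307063  0.12246498]
```

View pics/w5.png

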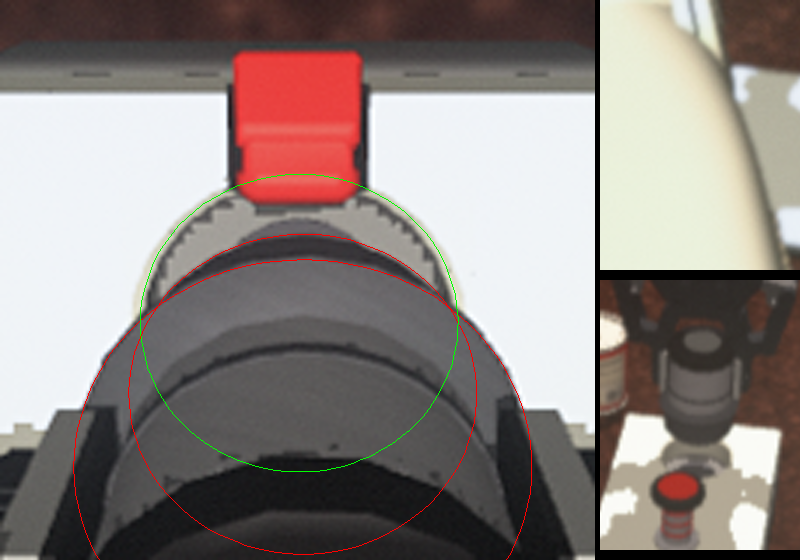

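The foot (dark arc top at crop row 237) matches the -4 mm model. The mouth shows about 2 mm nearer than first measured. I'll refit both in this close view.

```bash
python3 - <<'E'
from h import *
from scipy.optimize import least_squares
np.set_printoptions(precision=4,suppress=True)
a=bot.camera("wrist");p=np.array(bot.get_obs()["eef_pos"]);g=a.min(2).astype(np.float32);sat=a.max(2)-a.min(2)
c=np.array([262.,320.5]);ax=np.array([.0976,.995]);ay=np.array([.995,-.0976])
def edge(angs,r0,r1,thr,z):
    P=[]
    for t in np.radians(angs):
        d=np.array([-np.sin(t),np.cos(t)]);rs=np.arange(r1,r0,-.2)
        v=cv2.remap(g,(c[1]+rs*d[1]).astype(np.float32)[None],(c[0]+rs*d[0]).astype(np.float32)[None],1)[0]
        k=np.nonzero(v<thr)[0]
        if len(k) and k[0]>2:P.append(at_z("wrist",c+rs[k[0]]*d,z)[:2])
    return np.array(P)
P=edge(np.r_[18:60:2,120:163:2],38,54,215,.065)
for R in(.028,.0285):
    s=least_squares(lambda q:np.hypot(*(P-q).T)-R,[.53,.127]);print(R,s.x,np.abs(s.fun).mean(),len(P))
m=s.x
# flange silhouette: left/right edges at rows, compare with model offset
ub=p[2]-.0303
rows=np.arange(275,285);L=[];
for r in rows:
    l=[k for k in range(235,290) if g[r,k]<150][0]; rr=[k for k in range(404,350,-1) if g[r,k]<150][0]; L.append((l,rr))
print(p,L[0],L[-1])
def model(off):
    out=[]
    q=[]
    for h,R in((.022,.031),(.028,.031),(.0,.027),(.02,.027)):
        cc=p[:2]+off[0]*ax+off[1]*ay
        q+=[proj("wrist",[cc[0]+R*np.cos(t),cc[1]+R*np.sin(t),ub+h])[::-1] for t in np.linspace(0,6.28,180)]
    hull=cv2.convexHull(np.array(q,np.float32))
    return hull
E2=[(x,r) for r,(l,rr) in zip(rows,L) for x in(l-.5+.5,rr+.5)]
f=lambda o:[cv2.pointPolygonTest(model(o),(float(x),float(y)),True) for x,y in E2]
s=least_squares(f,[-.004,0],diff_step=.02,x_scale=.001);print("cup off",s.x,np.abs(s.fun).mean())
cup=p[:2]+s.x[0]*ax+s.x[1]*ay
d=m-cup;print("cup",cup,"move tool x,y mm",d@ax*1000,d@ay*1000)
E
```

```text
0.028 [0.5298 0.1297] 0.00027631984483939627 43
0.0285 [0.5297 0.129 ] 0.00017717650755467494 43
[0.5302 0.1306 0.1219] (264, 379) (260, 382)Traceback (most recent call last):
  File "<stdin>", line 34, in <module>
    return func(*args, **kwargs)
    vector_fun = VectorFunction(
        fun_wrapped,
    ...<6 lines>...
        workers=workers
    )
    self._update_fun()
    ~~~~~~~~~~~~~~~~^^
    self.f = self.fun_wrapped(xp_copy(self.x))
             ~~~~~~~~~~~~~~~~^^^^^^^^^^^^^^^^^
    return np.atleast_1d(self.fun(x))
                         ~~~~~~~~^^^
    return self.f(x, *self.args, **self.kwargs)
           ~~~~~~^^^^^^^^^^^^^^^^^^^^^^^^^^^^^^
  File "<stdin>", line 33, in <lambda>
  File "<stdin>", line 29, in model
  File "h.py", line 9, in proj
    m=bot.camera_model(cam);K=np.array(m["K"]);T=np.linalg.inv(np.array(m["world_from_camera"]))
ValueError: time passes only in moves, steps and waits
```

```bash
python3 - <<'E'
from h import *
from scipy.optimize import least_squares
np.set_printoptions(precision=4,suppress=True)
a=bot.camera("wrist");p=np.array(bot.get_obs()["eef_pos"]);g=a.min(2).astype(np.float32)
M=bot.camera_model("wrist");K=np.array(M["K"]);W=np.array(M["world_from_camera"]);Ti=np.linalg.inv(W)
def pj(X): q=(K@(Ti[:3,:3]@X.T+Ti[:3,3:])).T; return q[:,:2]/q[:,2:]
ax=np.array([.0976,.995]);ay=np.array([.995,-.0976]);ub=p[2]-.0303
t=np.linspace(0,2*np.pi,181)
def ring(c,r,z): return np.c_[c[0]+r*np.cos(t),c[1]+r*np.sin(t),0*t+z]
pts=[]
for r in range(268,285):
    l=[k for k in range(235,290) if g[r,k]<150 and g[r,k+2]<150]; rr=[k for k in range(404,350,-1) if g[r,k]<150 and g[r,k-2]<150]
    if l[0]>236: pts.append((l[0],r))
    if rr[0]<403: pts.append((rr[0],r))
print(len(pts))
def f(o,top=True):
    c=p[:2]+o[0]*ax+o[1]*ay
    h=cv2.convexHull(pj(np.vstack([ring(c,.031,ub+z) for z in(.0225,.0275)])).astype(np.float32))
    return [cv2.pointPolygonTest(h,(float(x),float(y)),True) for x,y in pts]
s=least_squares(f,[-.004,0],diff_step=.05);print("flange off",s.x,np.abs(s.fun).mean())
# foot top arc row at centre cols: print column profile
print("col320",g[222:250,320].astype(int)); 
for o in(-.006,-.004,-.002,0): print(o,pj(ring(p[:2]+o*ax,.027,ub))[:,1].min(),pj(ring(p[:2]+o*ax,.031,ub+.0225))[:,1].min())
for y in(.126,.128,.130): print(y,pj(ring([.5298,y],.028,.065))[:,1].min(),pj(ring([.5298,y],.028,.065))[[20,70]])
for k in (290,295,300,342,347,352): print(k,g[218:262,k].astype(int))
E
```

```text
34
flange off [-0.0041  0.    ] 0.3134179620604124
col320 [ 80  70  67  63  57  54  74  90 114 145 106  99  99 104  96  65  53  53
  54  50  50  77 104 101 106 107 106 107]
-0.006 240.62018295902342 246.79345367139774
-0.004 236.96229945052565 242.63209237108552
-0.002 233.28094107350842 238.44017022032597
0 229.57588112170137 234.21734932209978
0.126 223.56940787691244 [[353.7859 236.3518]
 [283.0857 243.1985]]
0.128 220.31821491055172 [[353.5387 233.1722]
 [282.6452 240.0562]]
0.13 217.0487512138866 [[353.2901 229.9749]
 [282.2022 236.8965]]
290 [240 240 240 239 241 239 240 240 240 240 241 229 180 182 156 120 116 111
 117 157 156 153 153 155 155 153 157 156 141  72  48  54  79 103 104 102
 101 102 102 104 106 107 107 109]
295 [240 240 241 239 240 241 240 231 190 180 162 108  86  86  99 131 156 153
 153 153 153 154 153 155 152 121  60  53  55  56  77 105  99 100 102 100
 106 104 105 107 107 108 108 111]
300 [228 229 217 192 230 183 135 170 114  88  86 115 157 155 153 153 152 153
 153 153 152 154 151 120  48  54  55  54  67  90  98 102 103 103 103 102
 104 104 107 108 106 107 110 113]
342 [248 248 248 248 248 236 180 174 127  85 112 157 153 154 149 149 151 153
 151 150 151 151 155 131  50  50  54  63  83 102 100  99 104 103 103 103
 104 103 105 109 111 108 110 108]
347 [240 240 240 240 240 240 240 233 191 182 178 141  89 107 138 142 151 151
 151 149 152 152 149 149 156 138  78  49  50  53  72 101 100  99 101 104
 107 103 103 105 104 107 107 108]
352 [240 240 240 240 241 240 240 239 240 241 241 233 198 182 159 119  85  86
 114 158 152 150 151 154 150 151 153 153 144 106  61  52  74  96  99 100
 101 102 102 103 104 103 103 105]
```

Both fits agree that the cup needs +1.8 mm along tool x, while y is fine. I'll correct that and lower the cup gently to the mouth.

Request:
move_arm(
  motion=[
    {"x": 0.17,"y": 0,"z": 0.5,"yaw": 0},
    {"x": 0.17,"y": 0,"z": 1.2,"yaw": 0},
    {"x": 0.17,"y": 0,"z": 1.9,"yaw": 0},
    {"x": 0.17,"y": 0,"z": 2.3,"yaw": 0},
    {"x": 0.17,"y": 0,"z": 2.5,"yaw": 0},
    {"x": 0.17,"y": 0,"z": 2.7,"yaw": 0},
    {"x": 0.17,"y": 0,"z": 2.9,"yaw": 0},
    {"x": 0.17,"y": 0,"z": 3.0,"yaw": 0},
    {"x": 0.17,"y": 0,"z": 3.0,"yaw": 0},
  ],
)

```text
clock: 8.88
eef_pos: [0.5302, 0.1319, 0.0912]
tool_rot: [0.742, 0.671, -0.0, 0.0]
ft_force: [0.5, -4.9, -0.1]
grip_width: 0.0484
grasp_force: 61.6
```

The foot has entered the well: its underside is 4 mm below the mouth with little z force. There is a slight -y side load, so I'll ease off 0.5 mm and continue.

Request:
move_arm(
  motion=[
    {"x": -0.05,"y": 0,"z": 0.1,"yaw": 0},
    {"x": -0.05,"y": 0,"z": 0.3,"yaw": 0},
    {"x": -0.05,"y": 0,"z": 0.5,"yaw": 0},
    {"x": -0.05,"y": 0,"z": 0.6,"yaw": 0},
    {"x": -0.05,"y": 0,"z": 0.6,"yaw": 0},
  ],
)

```text
clock: 9.5
eef_pos: [0.5303, 0.1315, 0.0867]
tool_rot: [0.742, 0.671, 0.0, 0.001]
ft_force: [-2.2, -7.2, 8.2]
grip_width: 0.0485
grasp_force: 62.1
```

Request:
move_arm(
  motion=[
    {"x": -0.03,"y": 0,"z": 0.2,"yaw": 0},
    {"x": -0.03,"y": 0,"z": 0.4,"yaw": 0},
    {"x": -0.03,"y": 0,"z": 0.6,"yaw": 0},
    {"x": -0.03,"y": 0,"z": 0.6,"yaw": 0},
  ],
)

```text
clock: 10.0
eef_pos: [0.5294, 0.1312, 0.0784]
tool_rot: [0.741, 0.671, -0.001, -0.0]
ft_force: [0.2, -4.7, -6.7]
grip_width: 0.048
grasp_force: 61.9
```

Request:
move_arm(
  motion=[
    {"x": 0,"y": 0,"z": 0.2,"yaw": 0},
    {"x": 0,"y": 0,"z": 0.4,"yaw": 0},
    {"x": 0,"y": 0,"z": 0.6,"yaw": 0},
    {"x": 0,"y": 0,"z": 0.6,"yaw": 0},
    {"x": 0,"y": 0,"z": 0.6,"yaw": 0},
  ],
)

```text
clock: 10.62
eef_pos: [0.5298, 0.1315, 0.0753]
tool_rot: [0.741, 0.671, 0.0, 0.0]
ft_force: [-4.8, -5.6, 11.5]
grip_width: 0.0485
grasp_force: 62.4
```

TCP z is 0.0753, exactly the home height, with 11 N on the floor. I'll release, rise and check.

Request:
move_arm(
  motion=[
    {"x": 0,"y": 0,"z": -0.3,"yaw": 0},
    {"x": 0,"y": 0,"z": -0.3,"yaw": 0},
    {"x": 0,"y": 0,"z": -0.3,"yaw": 0},
    {"x": 0,"y": 0,"z": -0.3,"yaw": 0},
    {"x": 0,"y": 0,"z": -2,"yaw": 0},
    {"x": 0,"y": 0,"z": -5,"yaw": 0},
    {"x": 0,"y": 0,"z": -10,"yaw": 0},
    {"x": -3,"y": 0,"z": -14,"yaw": 0},
    {"x": -8,"y": 0,"z": -15,"yaw": 0},
    {"x": -13,"y": 0,"z": -15,"yaw": 0},
    {"x": -17,"y": 0,"z": -15,"yaw": 0},
    {"x": -18,"y": 0,"z": -15,"yaw": 0},
    {"x": -18,"y": 0,"z": -15,"yaw": 0},
    {"x": -18,"y": 0,"z": -15,"yaw": 0},
  ],
  gripper=1,
)

```text
clock: 12.38
eef_pos: [0.5122, -0.0465, 0.2231]
tool_rot: [0.741, 0.672, 0.0, -0.0]
ft_force: [1.0, -0.5, 0.7]
grip_width: 0.0855
grasp_force: 0.0
```

```bash
python3 - <<'E'
from h import *
np.set_printoptions(precision=4,suppress=True)
o=bot.get_obs();print(o["clock"],o["eef_pos"],o["tool_rot"],o["ft_force"])
a=bot.camera("wrist")
for n,z in dict(plunger_top=.117,jaw=.08,cup_center=.125).items():
    for r in bot.cut_out("wrist",n)[:1]:
        m=r["mask"];rr,cc=np.nonzero(m);print(n,r["score"],np.array(r["centre"]),rr.min(),rr.max(),cc.min(),cc.max(),at_z("wrist",r["centre"],z))
red=((a[:,:,2].astype(int)-a[:,:,1])>70).astype(np.uint8)
n,l,st,ce=cv2.connectedComponentsWithStats(red)
for i in range(1,n):
    if st[i,4]>150: print("red",st[i],at_z("wrist",ce[i][::-1],.117))
for (x,y,r,z,c) in [(.5297,.1283,.0255,.125,(0,255,0)),(.5297,.1283,.031,.070,(255,0,0))]:
    q=np.array([proj("wrist",[x+r*np.cos(t),y+r*np.sin(t),z])[::-1] for t in np.linspace(0,6.3,40)])
    cv2.polylines(a,[q.astype(int)],False,c,1)
cv2.imwrite("pics/w6.png",a)
E
```

```text
12.375 [ 0.5122 -0.0465  0.2231] [ 0.741   0.6716  0.0001 -0.0003] [ 1.0133 -0.4737  0.6558]
plunger_top 0.96 [139.9 321.8] 112 169 293 350 [0.5195 0.0238 0.117 ]
jaw 0.61 [140.6 322.6] 112 169 294 350 [0.52   0.0225 0.08  ]
cup_center 0.79 [ 15.8 320.4] 0 39 282 361 [0.5259 0.0962 0.125 ]
red [ 301  119   42   44 1455] [0.5193 0.0231 0.117 ]
red [493 467  65  13 629] [ 0.6785 -0.2985  0.117 ]
```

View pics/w6.png

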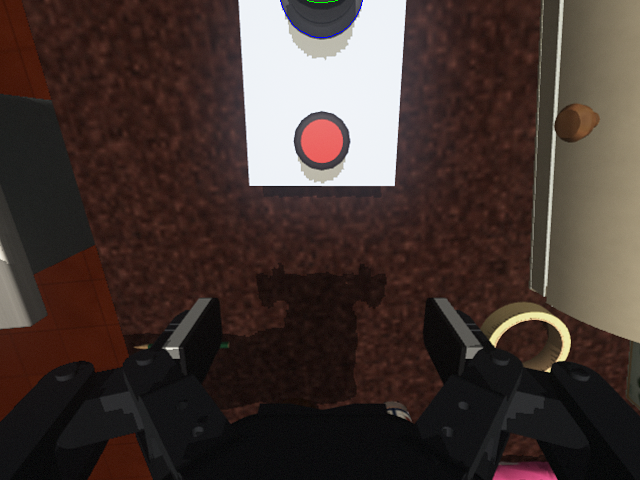

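The wrist picture shows the plunger's red disc at (col 322, row 141), which is (0.5195, 0.0235). The cup flange matches the fully-home prediction (blue). Next I'll shut the gripper, return to the earlier viewpoint, and compare the jaw with its rest image.

Request:
move_arm(
  motion=[
    {"x": 3,"y": 0,"z": -0.6,"yaw": 0},
    {"x": 7,"y": 0,"z": -0.6,"yaw": 0},
    {"x": 11,"y": 0.1,"z": -0.6,"yaw": 0},
    {"x": 12,"y": 0.1,"z": -0.6,"yaw": 0},
    {"x": 12,"y": 0.1,"z": -0.6,"yaw": 0},
    {"x": 12,"y": 0.1,"z": -0.6,"yaw": 0},
    {"x": 12,"y": 0.1,"z": -0.6,"yaw": 0},
  ],
  gripper=-1,
)

```text
clock: 13.45
eef_pos: [0.5249, 0.0707, 0.2293]
tool_rot: [0.742, 0.67, -0.0, 0.0]
ft_force: [0.2, 0.5, 0.0]
grip_width: -0.0004
grasp_force: 0.0
```

```bash
python3 - <<'E'
from h import *
np.set_printoptions(precision=4,suppress=True)
o=bot.get_obs();print(o["clock"],o["eef_pos"],o["grip_width"])
a=bot.camera("wrist");b=cv2.imread("pics/w3.png")
for im in(b,a):
    red=((im[:,:,2].astype(int)-im[:,:,1])>70)[80:140,290:350];r,c=np.nonzero(red);print("red rows",r.min()+80,r.max()+80,"cols",c.min()+290,c.max()+290)
z=np.hstack([cv2.resize(x[80:220,240:400],(400,350),interpolation=2) for x in(b,a)]);cv2.imwrite("pics/w7.png",z)
print(tool_delta([.5195,.0235,.125],-5.6))
E
```

```text
13.45 [0.5249 0.0707 0.2293] -0.00040094907987477536
red rows 91 123 cols 308 333
red rows 88 121 cols 308 332
(array([-4.75, -0.07, 10.44]), np.float64(-0.19551002381670912))
```

View pics/w7.png

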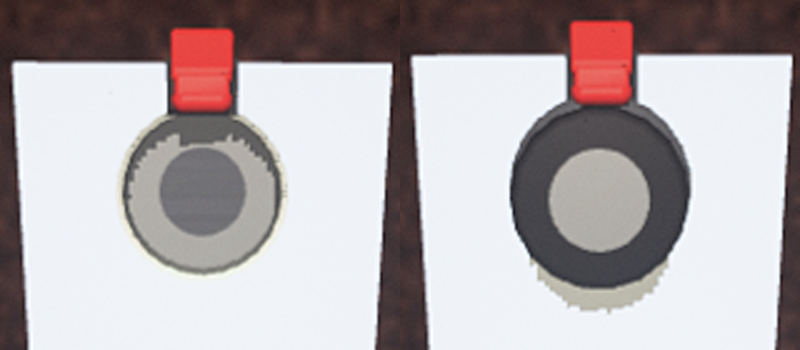

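Relative to the deck edge, the jaw stands the same as at rest and its nose now lies over the flange, so the cup is clipped in. Now I'll go onto the plunger.

Request:
move_arm(
  motion=[
    {"x": -2,"y": 0,"z": 1,"yaw": 0},
    {"x": -4.5,"y": -0.1,"z": 4,"yaw": 0},
    {"x": -4.7,"y": -0.1,"z": 7.5,"yaw": 0},
    {"x": -4.7,"y": -0.1,"z": 9.6,"yaw": 0},
    {"x": -4.7,"y": -0.1,"z": 10.4,"yaw": 0},
    {"x": -4.7,"y": -0.1,"z": 10.4,"yaw": 0},
    {"x": -4.7,"y": -0.1,"z": 10.4,"yaw": 0},
  ],
)

```text
clock: 14.38
eef_pos: [0.5201, 0.0249, 0.1263]
tool_rot: [0.741, 0.671, 0.001, 0.001]
ft_force: [0.1, 0.4, 0.1]
grip_width: 0.0003
grasp_force: 0.0
```

Request:
move_arm(
  motion=[
    {"x": 0,"y": 0,"z": 0.4,"yaw": 0},
    {"x": 0,"y": 0,"z": 0.9,"yaw": 0},
    {"x": 0,"y": 0,"z": 1.4,"yaw": 0},
    {"x": 0,"y": 0,"z": 1.6,"yaw": 0},
    {"x": 0,"y": 0,"z": 1.6,"yaw": 0},
  ],
)

```text
clock: 15.0
eef_pos: [0.5196, 0.0251, 0.1093]
tool_rot: [0.741, 0.671, 0.0, 0.0]
ft_force: [1.6, 0.7, 1.0]
grip_width: -0.0002
grasp_force: 0.5
```

Request:
move_arm(
  motion=[
    {"x": 0,"y": 0,"z": 0.4,"yaw": 0},
    {"x": 0,"y": 0,"z": 0.8,"yaw": 0},
    {"x": 0,"y": 0,"z": 1.2,"yaw": 0},
    {"x": 0,"y": 0,"z": 1.6,"yaw": 0},
    {"x": 0,"y": 0,"z": 2.0,"yaw": 0},
    {"x": 0,"y": 0,"z": 2.2,"yaw": 0},
    {"x": 0,"y": 0,"z": 2.2,"yaw": 0},
    {"x": 0,"y": 0,"z": 2.2,"yaw": 0},
  ],
)

```text
clock: 16.0
eef_pos: [0.5197, 0.0251, 0.0879]
tool_rot: [0.741, 0.671, 0.0, 0.0]
ft_force: [-1.7, 0.1, 7.5]
grip_width: 0.0001
grasp_force: 3.4
```

```bash
python3 - <<'E'
from h import *
np.set_printoptions(precision=4,suppress=True)
o=bot.get_obs();print(o["clock"],o["eef_pos"],o["ft_force"])
b=cv2.imread("pics/side.png");a=bot.camera("side")
for z in(.117,.087): print(z,proj("side",[.5195,.0235,z]))
for im in(b,a):
    red=((im[:,:,2].astype(int)-im[:,:,1])>70)[205:250,322:352];r,c=np.nonzero(red);print(r.min()+205,r.max()+205,np.bincount(r))
E
```

```text
16.0 [0.5197 0.0251 0.0879] [-1.6986  0.1013  7.4675]
0.117 (np.float64(217.05526088120976), np.float64(339.6126385649027))
0.087 (np.float64(227.5977811614779), np.float64(339.2863313886773))
213 222 [ 0  0  0  0  0  0  0  0  6 10 12 13 14 14 13 12  8  1]
226 231 [ 0  0  0  0  0  0  0  0  0  0  0  0  0  0  0  0  0  0  0  0  0  2  4  6
  9 11  7]
```

Request:
move_arm(
  motion=[
    {"x": 0,"y": 0,"z": 0.1,"yaw": 0},
    {"x": 0,"y": 0,"z": 0.1,"yaw": 0},
    {"x": 0,"y": 0,"z": 0.1,"yaw": 0},
    {"x": 0,"y": 0,"z": 0.1,"yaw": 0},
    {"x": 0,"y": 0,"z": 0.1,"yaw": 0},
    {"x": 0,"y": 0,"z": 0.1,"yaw": 0},
  ],
)

```text
clock: 16.8
eef_pos: [0.5197, 0.0251, 0.087]
tool_rot: [0.741, 0.671, 0.0, 0.0]
ft_force: [-1.9, 0.6, 8.0]
grip_width: -0.0004
grasp_force: 3.7
```

```bash
python3 -c "
from workcell import bot
print(bot.job_done())"
```

```text
the job is handed in; nothing more can be done
None
```

I handed the job in at about 17 s with the cup fully home in the well, the jaw closed over its flange, and the plunger held at about 30 mm (third notch) with about 8 N. The mate cup, tin and jar were not touched; no verdict came back.

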